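# Index the painting turntable to the next hole

### The job

Turn the birdhouse round to its next face: press the black spring plunger knob of the indexing turntable down with the fingertips and, pushing it round, turn the table anticlockwise (seen from above) to the very next hole of the index plate. Let the plunger spring fully up into that hole so that the table is locked there, and take the hand away. The birdhouse has wet paint, so do not touch it or jolt it out of place on the table, and leave the paint tin, brush, flower pot and carton as they are.

Things in the scene. Friction and masses are not known exactly. Their poses are not given: they have to be found in the camera images.
- index_base: Fixed base of the indexing turntable: round grey casting, with a flat steel index plate on top (334 mm across, its upper face 60 mm above the bench) and three bolted lugs reaching 191 mm from the centre. Origin at the centre of its underside, z up, on the turning axis. The plate has eight 20 mm holes, 45 degrees apart on a 135 mm radius, joined by a 10 mm wide circular slot; the plunger's waist runs in the slot.
- table_center (a point): Centre of the upper face of the turning table, an aluminium disc of 210 mm diameter and 20 mm thickness, its upper face 82 mm above the bench. The point turns with the table: its -x axis points along the plunger arm, towards the plunger. The arm is a steel bar, 34 mm wide, its upper face 92 mm above the bench, reaching 155 mm from the axis; at its end, 135 mm from the axis, stands the upright steel bush of the plunger (30 mm diameter, top 112 mm above the bench).
- knob_top (a point): Centre of the flat top of the plunger's black knob, 42 mm in diameter and 16 mm tall, carried by the arm of the turning table 135 mm from the axis; 142 mm above the bench when the plunger is up. The knob goes straight down when pressed. The table is turned by pushing the pressed knob sideways with the same fingertip (friction carries it round; the turning table drags with about 1 N at the knob).
- plunger (a joint): How far the plunger is pressed in (m): 0 is fully up, 0.010 is the stop. Spring: 3 N to start, 7 N at the stop. Up, its shoulder locks the table in the hole (with about 0.4 degrees of play either way); the table is free to turn from 0.0075 on. Let go between two holes, the plunger stays down on the underside of the plate, and drops up into a hole when the table is turned there; within about 4 mm of the hole's centre, its taper draws the table into line by itself.
- turntable (a joint): Angle of the turning table (rad), 0 at the start with the plunger in its first hole, growing anticlockwise seen from above. The next hole is at 0.785 (45 degrees). No end stops within reach.
- next_hole (a point): Centre of the hole in the index plate to go to, on the plate's upper face, 60 mm above the bench.
- birdhouse: Loose eight-sided wooden birdhouse with wet white paint, standing on the middle of the turning table: floor 120 mm across, roof 132 mm across its eaves (94 to 99 mm above its underside), 159 mm tall, 0.55 kg. Origin at the centre of its underside.
- paint_tin: Loose closed paint tin, 80 mm diameter, 93 mm tall. Origin at the centre of its underside.
- brush: Loose paint brush lying flat, about 0.2 m long along its x axis. Origin on its underside.
- flower_pot: Loose terracotta pot, 96 mm across its rim, 85 mm tall. Origin at the centre of its underside.
- carton: Loose small cardboard carton, 100 x 75 x 60 mm. Origin at the centre of its underside.
There are look-alikes about, which are no part of the job. What is meant by the birdhouse is not turquoise or yellow, and is the larger of those in its own colour.

How it is judged:
On the way, in this order (a step that is already met when the one before it is completed fails the run):
1. the fingers press the plunger in while the table still stands at the first hole (value of joint plunger above 0.007 m and value of joint turntable below 0.06 rad and contact force between index_base and the fingers above 1 N), for 0.05 s.
2. the table is turned off the first hole, anticlockwise (value of joint turntable above 0.3 rad), for 0.02 s.
At the end, for the whole second after the job is handed in: The table stands 45 degrees anticlockwise of its start (within 1.4), the plunger up to within 1.5 mm; the birdhouse upright, within 12 mm of the table's middle and turned with it (0.15 rad); tin, brush, pot and carton within 15 mm of their start (value of joint turntable between 0.76 and 0.81 rad and value of joint plunger below 0.0015 m and horizontal distance between birdhouse and table_center below 0.012 m and angle between the x axis of birdhouse and the x axis of table_center, either way round below 0.15 rad and angle between birdhouse's own z axis and vertical below 0.05 rad and distance of each of paint_tin, brush, flower_pot, carton from where it was at the start of the episode below 0.015 m); the robot touches nothing.
It fails at once if the wet birdhouse is touched by the robot (contact force between birdhouse and the fingers above 0.3 N or contact force between birdhouse and the arm above 0.3 N).
It fails at once if the birdhouse is jolted out of place, lifted or tipped on the table (distance between birdhouse and table_center above 0.015 m or angle between birdhouse's own z axis and vertical above 0.15 rad).
It fails at once if the table is turned beyond the next hole (by more than 10 degrees) (value of joint turntable above 0.96 rad).
It fails at once if the table is turned the wrong way (value of joint turntable below -0.1 rad).
It fails at once if tin, brush, pot or carton is moved, lifted or knocked over (distance of any of paint_tin, brush, flower_pot, carton from where it was at the start of the episode above 0.02 m or angle between any of paint_tin, flower_pot's own z axis and vertical above 0.3 rad).
It also fails if it takes over 40 s, if anything falls off the work surface, if the arm or the gripper's body presses on something with over 40 N, if the wrist force passes 120 N, or if a joint passes its speed limit or range.

### The arm

A 6-joint arm with a two-finger parallel gripper is mounted at the origin on the work surface. World frame = base frame: x ahead of the robot, y to its left, z up, the work surface at z = 0. Lengths are in m, angles in rad, forces in N, time in s.
With the tool pointing down it reaches from about 0.35 to 0.975 m from the base axis. Payload 4.9 kg.
Tool frame: the origin (TCP) lies at the very end of the fingers, on their centre line; the grasp point (between the pads) lies 19 mm behind it; x points along the fingers, y is the direction in which the jaws open and shut, and the axes are right-handed (so a half turn about x gives the same grasp; the last joint's range is limited). The gripper opens to 85 mm and grips with 20 to 120 N. Pads are 22 mm wide; open, the fingers measure 114 mm over their backs; the gripper's body (76 mm by 85 mm) begins 54 mm behind the grasp point. The pads swing forward as they close: fully open they stand 13 mm farther back than shut.
Start: joints at [-1.306, 0.053, 1.613, -0, 1.476, -0.119], TCP at [0.234, -0.58, 0.205] pointing down, gripper open.
Joint ranges: [-3.01, 3.01], [-1.01, 2.22], [0.06, 2.58], [-1.02, 4.17], [0.09, 2.62], [-3.14, 3.14]. Speed limits (rad/s): [2.57, 2.57, 3.14, 3.14, 3.14, 3.14].

### API

Orientations are given as a unit quaternion [w, x, y, z].
In Python, from plant import manip gives the robot as it stands.
- The arm moves only by the tool play_rows, never from a script. Its argument "plan" is a list of rows, each a list of 5 numbers: the shift along the tool's x, y, z in mm, then the turn about the tool's x in rad, then the closure, from -1 (fully open) to 1 (shut). A call has 1 to 8 rows; each row is the pose to reach, as a shift and turn from the pose commanded when the call began, along the tool's axes at that moment; what a row does not reach only later rows make up. A row lasts 1/8 s, in which the tool goes at most 62.5 mm and 10.7 degrees, less where a joint would pass 70% of its speed; a pose out of reach is approached as far as the arm can. A call with a gripper value outside its range is refused whole. The fingers move at their own pace and stop on an object; the grip force is fixed at half the most. Time passes only in rows, so rows that repeat a pose let the fingers close. It gives the time, the measured TCP pose, the force and the opening at its end, in the units of the state.
- manip.state(): the state, without advancing time (a new reading comes with each control period).
- manip.grab_frame(name): name is "scene" or "top" or "wrist"; returns a dict with "img" (400x640x3 uint8, red, green, blue), "range_z" (400x640 float32, m along the optical axis (not along the pixel's ray), 0 where there is no reading), "fx", "fy", "cx", "cy" (pixels), "k1" (the pictures are not rectified: a ray, as slopes to the right and down, at radius r is drawn at 1 + k1 r^2 times it, then the intrinsics apply), "origin" and "rotation" of the camera in the world. Camera axes: x right, y up, looking along -z (the intrinsics and any distortion apply to the point x, -y, -z); pixel columns grow to the right and rows downward; lengths in m; the calibration is good to about 2 mm. A picture is of the moment at which its call begins.
- manip.job_done(): hands the job in, once; it reports no verdict.
The state is a dict: "time": time; "joint_pos": joint angles; "joint_vel": joint speeds; "joint_efforts": joint torques, N m; "tool_pos": TCP position; "tool_rot": TCP orientation; "contact_force": force on the tool from outside, world axes, zero at the start; "ft_torque": the same for the moment, N m; "gripper_width": opening from 0.0 (shut) to 1.0 (fully open).
Only numpy, scipy, OpenCV 4.12 (cv2) and the standard library are available. Lean on these libraries where they do the work, as an engineer would, in place of code of your own. Each camera call takes 0.05 s, during which the arm holds its last target. There are 200 camera calls.

## Working session

There is one attempt and no reset: what is moved stays moved. The work goes in short steps, Python scripts to look and compute and a tool call to move; the robot and the scene stay as the last step left them, time stands still between calls to the robot, and variables do not carry over. Pictures are saved under pics/ and viewed, about 8 in all and at most 12, crops included, and the job is handed in when it is done.

Besides the shell and the picture viewer there is one more tool, called after "Request:" by a JSON object that holds its "method" and its "body", one argument or row to a line. play_rows: Moves the arm, as the interface text tells. Its arguments: {"type":"object","properties":{"plan":{"type":"array"}},"required":["plan"]}

```bash
mkdir -p pics
cat > h.py <<'E'
import numpy as np, cv2
from plant import manip
def grab(n):
    f=manip.grab_frame(n); return f
def save(f,p,crop=None,s=1):
    im=f["img"][:,:,::-1]
    if crop: im=im[crop[1]:crop[3],crop[0]:crop[2]]
    cv2.imwrite(p,cv2.resize(np.ascontiguousarray(im),None,fx=s,fy=s,interpolation=cv2.INTER_CUBIC))
def rays(f,uv):
    K=np.array([[f["fx"],0,f["cx"]],[0,f["fy"],f["cy"]],[0,0,1.]])
    p=cv2.undistortPoints(np.array(uv,float).reshape(-1,1,2),K,np.array([f["k1"],0,0,0,0.])).reshape(-1,2)
    return np.c_[p[:,0],-p[:,1],-np.ones(len(p))]
def onz(f,uv,z):
    d=rays(f,uv)@np.array(f["rotation"]).T; o=np.array(f["origin"])
    return o+d*((z-o[2])/d[:,2])[:,None]
def depth(f,uv):
    r=rays(f,uv); uv=np.round(uv).astype(int); z=f["range_z"][uv[:,1],uv[:,0]]
    return np.array(f["origin"])+(r*z[:,None])@np.array(f["rotation"]).T
E
python3 - <<'E'
from h import *
import pickle
for n in("scene","top"):
    f=grab(n); save(f,f"pics/{n}0.png"); pickle.dump(f,open(f"{n}0.pkl","wb")); print(n,f["origin"],f["rotation"],f["k1"],f["fx"])
print(manip.state())
E
```

```text
scene [1.36845901 0.48584111 0.71983825] [0.44377205 0.24085644 0.43015433 0.74834604] -0.06894913576521058 377.666669550087
top [0.30390755 0.00142418 0.98218126] [-0.68947989 -0.07746075  0.08185561  0.71548374] -0.06292274259391567 367.44176660519736
{'time': 0.1, 'joint_pos': array([-1.30600098e+00,  5.32857234e-02,  1.61416883e+00, -9.42339772e-06,
        1.47601853e+00, -1.19007951e-01]), 'joint_vel': array([-0.00060467, -0.00151158, -0.00366642,  0.00085209,  0.00025518,
       -0.00194355]), 'joint_efforts': array([ 6.91027726e-04, -3.94912326e+01, -3.71360350e+01, -6.03174726e-05,
        3.99213939e-03, -2.48468126e-06]), 'tool_pos': array([ 0.23385994, -0.57892654,  0.20388193]), 'tool_rot': array([-0.13420106, -0.69407455, -0.13552671,  0.69417801]), 'contact_force': array([-0.48365174,  0.74262314,  0.27305681]), 'ft_torque': array([ 0.0006329 , -0.05311607,  0.02979026]), 'gripper_width': 0.9983381017412403}
```

View pics/scene0.png

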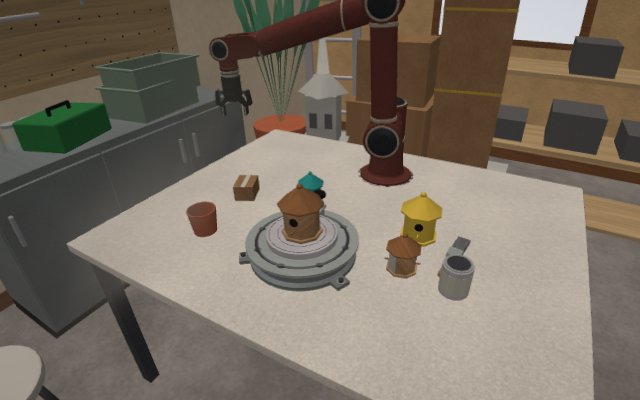

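View pics/top0.png

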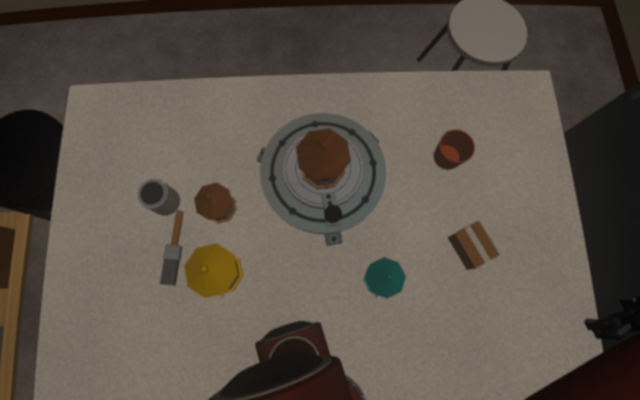

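The scene view shows the brown birdhouse on the turntable. In the top view the knob is at about (333,213) and the plate centre at about (323,172). The tin, brush, pot and carton are all well clear.

```bash
python3 - <<'E'
s=open('h.py').read().replace('from plant','from scipy.spatial.transform import Rotation as R\nfrom plant')
s=s.replace('np.array(f["rotation"]).T','Rm(f).T')+'''
def Rm(f):
    q=np.array(f["rotation"]); return R.from_quat(q[[1,2,3,0]]).as_matrix()
'''
open('h.py','w').write(s)
E
python3 - <<'E'
from h import *
import pickle
f=pickle.load(open("top0.pkl","rb"))
save(f,"pics/crop1.png",(245,95,405,255),3.75)
im=f["img"].astype(int)
# point cloud
v,u=np.mgrid[100:260,240:420]; uv=np.c_[u.ravel(),v.ravel()]
P=depth(f,uv)
def circ(p):
    A=np.c_[2*p,np.ones(len(p))]; s=np.linalg.lstsq(A,(p**2).sum(1),rcond=None)[0]; return s[:2],np.sqrt(s[2]+s[0]**2+s[1]**2)
c0=onz(f,[[323,172]],.06)[0]; print("c0",c0)
print("knob(333,213)",depth(f,[[333,213]]),onz(f,[[333,213]],.142))
k=P[(abs(P[:,2]-.142)<.012)&(np.hypot(*(P[:,:2]-onz(f,[[333,213]],.142)[0,:2]).T)<.04)]
print(len(k),k.mean(0),k.min(0),k.max(0))
# plate: pixels at z .06
pl=P[(abs(P[:,2]-.06)<.006)&(np.hypot(*(P[:,:2]-c0[:2]).T)<.18)]
hull=cv2.convexHull(pl[:,:2].astype(np.float32)).reshape(-1,2)
print("plate",cv2.minEnclosingCircle(pl[:,:2].astype(np.float32)),circ(hull), np.median(P[:,2]))
E
```

```text
c0 [ 0.61186724 -0.02581498  0.06      ]
knob(333,213) [[ 0.48296749 -0.04267916  0.14220439]] [[ 0.48301107 -0.04268989  0.142     ]]
253 [ 0.48288855 -0.04103935  0.14106225] [ 0.46338867 -0.06191828  0.13047177] [ 0.50329676 -0.02153717  0.14496877]
plate ((0.6186671257019043, -0.024446606636047363), 0.1679363250732422) (array([ 0.61760442, -0.02452773]), np.float64(0.1666002909873249)) 0.0013130620505077961
```

View pics/crop1.png

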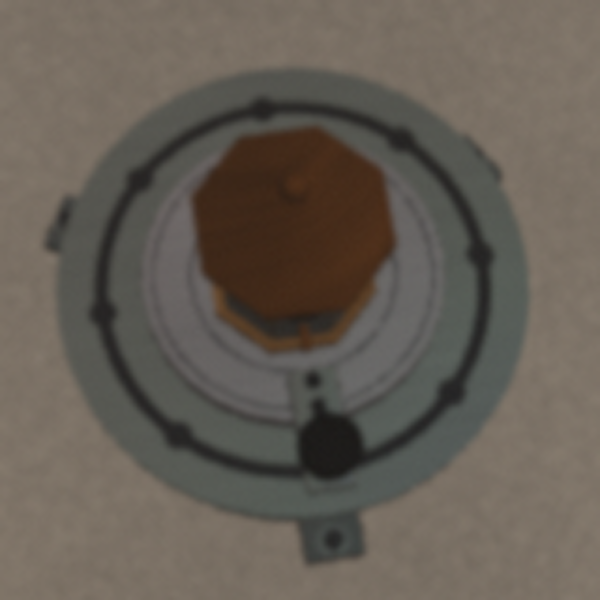

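```bash
cat >> h.py <<'E'
C=np.array([.6173,-.0248]); KN=np.array([.4834,-.0414])
def tr(s=None):
    s=s or manip.state(); q=np.array(s["tool_rot"]); return R.from_quat(q[[1,2,3,0]]).as_matrix()
E
python3 - <<'E'
from h import *
import pickle
f=pickle.load(open("top0.pkl","rb"))
uv=[[245+a/3.75-.5,95+b/3.75-.5] for a,b in((453,392),(180,435),(102,312),(140,180),(263,109),(402,139),(480,256))]
H=onz(f,uv,.06)[:,:2]; d=H-C; print(H[0],np.hypot(*d.T),np.degrees(np.arctan2(d[:,1],d[:,0]))%45)
A=np.c_[2*H,np.ones(7)]; s=np.linalg.lstsq(A,(H**2).sum(1),rcond=None)[0]; print("centre holes",s[:2])
d=KN-C; print("knob",np.hypot(*d),np.degrees(np.arctan2(d[1],d[0]))%360)
M=tr(); s=manip.state(); print(M); print(1e3*M.T@(np.r_[KN,.185]-s["tool_pos"]))
E
```

```text
[ 0.53439377 -0.13245838] [0.13588145 0.13407582 0.13528491 0.13431284 0.13520525 0.13581875
 0.1344447 ] [7.40062856 7.52966872 6.84920984 7.32624559 6.85390423 7.02987721
 6.68958434]
centre holes [ 0.61746438 -0.02515953]
knob 0.1349250532703248 187.06707799995706
[[-5.01185298e-04  3.74450129e-01 -9.27246919e-01]
 [ 1.81243649e-03 -9.27245173e-01 -3.74450403e-01]
 [-9.99998232e-01 -1.86824518e-03 -2.13945427e-04]]
[  19.73106845 -404.94330672 -432.65823848]
```

Request:
{"method": "play_rows", "body": {
  "plan": [
    [0,-27,-29,0,1],
    [0,-54,-58,0,1],
    [0,-81,-87,0,1],
    [0,-108,-116,0,1],
    [0,-135,-144,0,1],
    [0,-162,-173,0,1],
    [0,-189,-202,0,1],
    [0,-216,-231,0,1]
  ]
}}

```text
time: 1.1
tool_pos: [0.3675, -0.2913, 0.2045]
tool_rot: [-0.135, -0.694, -0.135, 0.694]
contact_force: [0.3, 1.1, 0.8]
gripper_width: -0.0
```

Request:
{"method": "play_rows", "body": {
  "plan": [
    [0,-27,-29,0,1],
    [0,-54,-58,0,1],
    [0,-81,-87,0,1],
    [0,-108,-116,0,1],
    [0,-135,-144,0,1],
    [0,-162,-173,0,1],
    [0,-189,-202,0,1],
    [0,-189,-202,0,1]
  ]
}}

```text
time: 2.1
tool_pos: [0.484, -0.0399, 0.2045]
tool_rot: [-0.136, -0.694, -0.136, 0.694]
contact_force: [-0.9, -0.1, 0.0]
gripper_width: 0.002
```

Run:
```python
from h import *
s=manip.state(); M=tr(); print(s["time"],s["tool_pos"],s["contact_force"],s["gripper_width"],s["joint_pos"]);print(M); print(1e3*M.T@(np.r_[KN,.150]-s["tool_pos"]))
save(grab("scene"),"pics/s2.png",(200,80,440,300),3)
```

```text
2.1 [ 0.48401261 -0.03994424  0.20445653] [-0.90351301 -0.05666186  0.04170469] 0.0018437164511217975 [-2.35889809e-01 -2.89695006e-01  1.92758771e+00  2.61145924e-04
  1.50488342e+00  9.47256180e-01]
[[-1.08979850e-03  3.77997586e-01 -9.25805939e-01]
 [ 5.29949766e-04 -9.25806141e-01 -3.77998292e-01]
 [-9.99999266e-01 -9.02572613e-04  8.08622413e-04]]
[54.45638883  1.16533912  1.07339985]
```

View pics/s2.png

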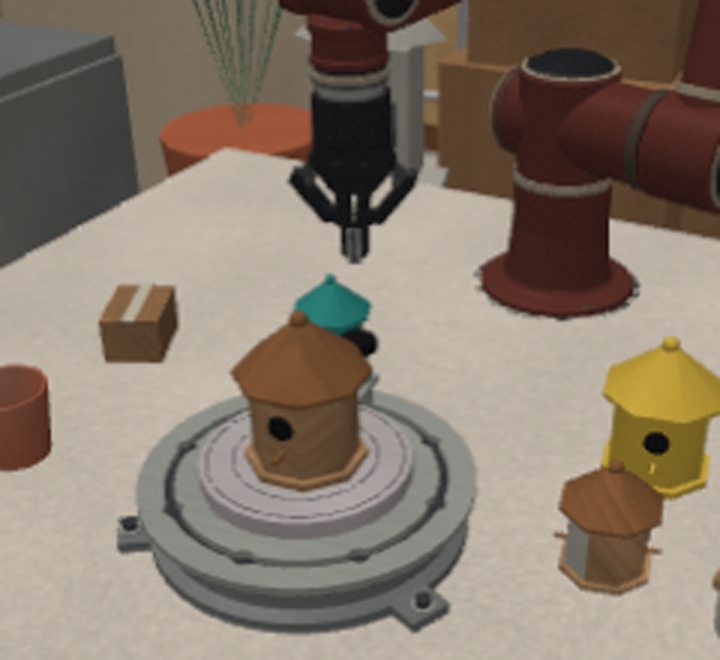

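The shut fingers hang above the knob at crop (355,345), clear of the birdhouse. I'll go down in steps and watch the force.

Request:
{"method": "play_rows", "body": {
  "plan": [
    [12,1,1,0,1],
    [24,1,1,0,1],
    [36,1,1,0,1],
    [46,1,1,0,1],
    [54,1,1,0,1],
    [58,1,1,0,1],
    [58,1,1,0,1]
  ]
}}

```text
time: 3.02
tool_pos: [0.4833, -0.0431, 0.1468]
tool_rot: [-0.135, -0.694, -0.135, 0.694]
contact_force: [0.3, -0.2, 0.2]
gripper_width: 0.001
```

Request:
{"method": "play_rows", "body": {
  "plan": [
    [2,0,0,0,1],
    [4,0,0,0,1],
    [6,0,0,0,1],
    [8,0,0,0,1],
    [8,0,0,0,1]
  ]
}}

```text
time: 3.65
tool_pos: [0.4832, -0.0431, 0.1388]
tool_rot: [-0.135, -0.694, -0.135, 0.694]
contact_force: [0.4, -0.8, 0.0]
gripper_width: -0.002
```

Request:
{"method": "play_rows", "body": {
  "plan": [
    [1,-1,0,0,1],
    [2,-1,0,0,1],
    [3,-1,0,0,1],
    [3,-1,0,0,1]
  ]
}}

```text
time: 4.15
tool_pos: [0.4829, -0.0422, 0.1359]
tool_rot: [-0.135, -0.694, -0.135, 0.694]
contact_force: [-0.1, -0.0, 0.1]
gripper_width: -0.002
```

Run:
```python
from h import *
s=manip.state(); print(s["tool_pos"],s["contact_force"],s["gripper_width"])
a=grab("top");b=grab("wrist")
save(a,"t3.png",(265,135,385,255),3.3);save(b,"w3.png",None,.62)
A=cv2.imread("t3.png");B=cv2.imread("w3.png");A=cv2.resize(A,None,fx=B.shape[0]/A.shape[0],fy=B.shape[0]/A.shape[0])
c=np.hstack([A,B]);cv2.imwrite("pics/c3.png",c);print(c.shape)
```

```text
[ 0.48287324 -0.04221113  0.13589107] [-0.13116667 -0.04864496  0.09459292] -0.0022895530633631252
(248, 645, 3)
```

View pics/c3.png

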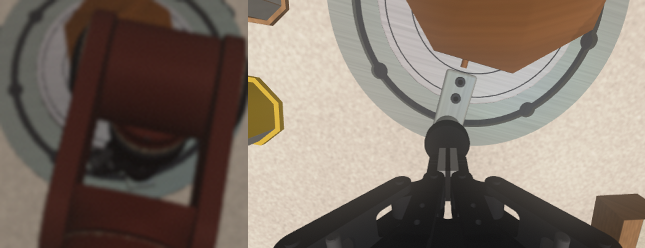

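The wrist view shows the fingertips over the black knob (about (448,140)), but no force yet. I'll measure knob and tip with the wrist depth.

Run:
```python
from h import *
f=grab("wrist"); save(f,"pics/w4.png",(240,150,400,310),4)
v,u=np.mgrid[180:300:6,280:364:6]
P=depth(f,np.c_[u.ravel(),v.ravel()]).reshape(u.shape+(3,))
np.set_printoptions(linewidth=200)
print((P[:,:,2]*1e3).round().astype(int))
v,u=np.mgrid[170:300,260:380];Q=depth(f,np.c_[u.ravel(),v.ravel()])
K=np.array([.483,-.042]);k=Q[(abs(Q[:,2]-.142)<.012)&(np.hypot(*(Q[:,:2]-K).T)<.045)]
print(len(k),k.min(0),k.max(0),np.median(k,0),np.histogram(k[:,2],bins=12))
print(f["origin"],Rm(f))
```

```text
[[ 50  51  50  52  89  91  91  91  91  91  92  90  89  60]
 [ 59  56  50  51  90  91  91  91  90  92  90  92  58  58]
 [ 60  59  59  58  90  98 103 103 101  95  91  91  60  59]
 [ 59  58  59  88 131 138 140 137 137 133  91  91  52  51]
 [ 60  60  59 138 138 141 141 141 141 141 138 132  59  57]
 [ 59  59 140 141 142 141 142 142 141 141 141 140  58  59]
 [ 59  59 140 141 141 142 142 141 141 140 142 141 138  59]
 [  0 139 141 141 141 142 142 141 141 141 141 142 141  58]
 [  0 141 142 141 142 141 142 141 141 141 141 141 140  59]
 [ -2 141 142 141 142 141 142 142 141 140 142 141 141  60]
 [ -1 140 141 141 142 168 167 168 168 167 141 141 141   0]
 [  0   0 142 141 142 174 173 174 173 174 141 142 141  -1]
 [ -2   0 140 171 171 179 179 180 181 179 170 172  -1  -2]
 [  0   0 177 178 178 185 186 186 186 185 179 178 177  -2]
 [ -2  -1 183 182 182 190 191 190 191 190 183 183 183  -1]
 [ -1  -1 187 188 189 194 194 195 195 195 189 187 189  -1]
 [ -1  -1 201 201 201 199 199 199 199 199 201 201 192  -1]
 [  0 204 207 207 207 204 199 198 205 205 207 207 205 206]
 [ -2 209 209 208 209 209 202 198 209 209 207 209 208 209]
 [213 212 213 213 213 212 205 198 209 212 212 213 212 212]]
3139 [ 0.46740008 -0.059058    0.13002808] [ 0.50632381 -0.01734138  0.14318889] [ 0.49197848 -0.03406312  0.1409242 ] (array([  27,   30,   33,   37,   34,   32,   53,  123,  238, 1073, 1337,  122]), array([0.13002808, 0.13112481, 0.13222155, 0.13331828, 0.13441502, 0.13551175, 0.13660848, 0.13770522, 0.13880195, 0.13989869, 0.14099542, 0.14209216, 0.14318889]))
[ 0.55216662 -0.0125472   0.30402745] [[ 0.37301843  0.88789639  0.26925313]
 [-0.92782334  0.35729454  0.10716559]
 [-0.00105074 -0.28979408  0.95708844]]
```

View pics/w4.png

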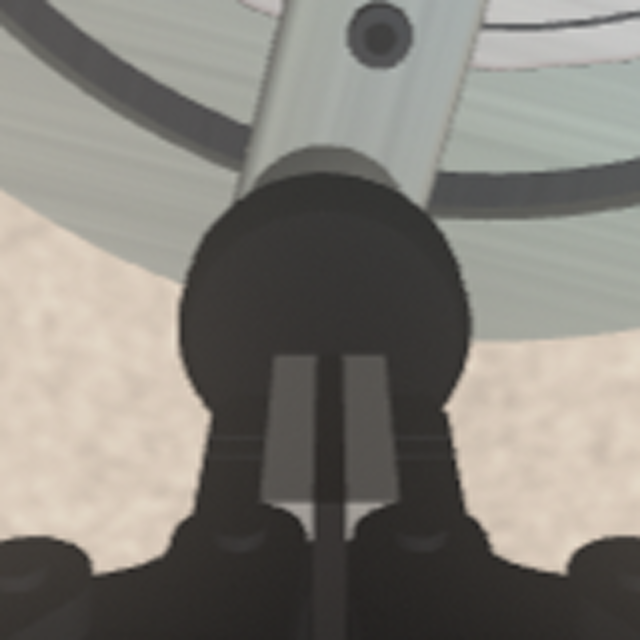

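Run:
```python
from h import *
import pickle
f=pickle.load(open("scene0.pkl","rb"))
for z in(.2,.22,.24,.26): print(z,onz(f,[[318.3,166],[200+365/3,80+345/3]],z))
f=grab("wrist")
P=depth(f,np.array([[310,240],[322,240],[335,240],[310,246],[322,246],[335,246]]))
print(P.round(4))
# knob circle centre from outline at crop coords (top rim): left(180,325) right(470,325) top(325,175->top face edge 210)
print(onz(f,[[240+180/4,150+325/4],[240+470/4,150+325/4]],.142), onz(f,[[240+325/4,150+208/4]],.142))
print(manip.state()["joint_pos"])
```

```text
0.2 [[ 0.42547383 -0.07424908  0.2       ]
 [ 0.58321778  0.0274595   0.2       ]]
0.22 [[ 0.46175377 -0.05270045  0.22      ]
 [ 0.61342877  0.04509504  0.22      ]]
0.24 [[ 0.49803372 -0.03115181  0.24      ]
 [ 0.64363975  0.06273059  0.24      ]]
0.26 [[ 0.53431367 -0.00960318  0.26      ]
 [ 0.67385073  0.08036614  0.26      ]]
[[ 0.4916 -0.0307  0.1673]
 [ 0.4936 -0.036   0.1671]
 [ 0.4961 -0.0416  0.1674]
 [ 0.4913 -0.031   0.1729]
 [ 0.4934 -0.0361  0.1732]
 [ 0.4959 -0.0414  0.1737]]
[[ 0.48013218 -0.01921074  0.142     ]
 [ 0.4951776  -0.05658681  0.142     ]] [[ 0.50350374 -0.0315414   0.142     ]]
[-2.40858759e-01 -2.39965145e-01  2.00276697e+00 -2.44831328e-05
  1.37871972e+00  9.46151423e-01]
```

Both cameras agree that the real fingertips are about 28 mm above the reported TCP (tip at about z 0.166), and they are centred over the knob. That leaves a gap of about 24 mm, so I'll carry on down with the force watched.

Request:
{"method": "play_rows", "body": {
  "plan": [
    [5,0,0,0,1],
    [10,0,0,0,1],
    [15,0,0,0,1],
    [19,0,0,0,1],
    [21,0,0,0,1],
    [21,0,0,0,1]
  ]
}}

```text
time: 5.1
tool_pos: [0.4828, -0.0422, 0.1152]
tool_rot: [-0.135, -0.694, -0.135, 0.694]
contact_force: [-1.9, -0.5, 2.4]
gripper_width: -0.002
```

Request:
{"method": "play_rows", "body": {
  "plan": [
    [1,0,0,0,1],
    [2,0,0,0,1],
    [3,0,0,0,1],
    [4,0,0,0,1],
    [4,0,0,0,1]
  ]
}}

```text
time: 5.72
tool_pos: [0.4831, -0.0422, 0.1112]
tool_rot: [0.135, 0.694, 0.135, -0.694]
contact_force: [-2.0, 0.2, 4.4]
gripper_width: 0.0
```

Request:
{"method": "play_rows", "body": {
  "plan": [
    [1,0,0,0,1],
    [2,0,0,0,1],
    [3,0,0,0,1],
    [4,0,0,0,1],
    [4,0,0,0,1]
  ]
}}

```text
time: 6.35
tool_pos: [0.4831, -0.0422, 0.1072]
tool_rot: [0.135, 0.694, 0.135, -0.694]
contact_force: [-2.4, 0.5, 6.0]
gripper_width: 0.004
```

Request:
{"method": "play_rows", "body": {
  "plan": [
    [0.7,0,0,0,1],
    [1.4,0,0,0,1],
    [2,0,0,0,1],
    [2,0,0,0,1],
    [2,0,0,0,1]
  ]
}}

```text
time: 6.98
tool_pos: [0.4832, -0.0424, 0.1057]
tool_rot: [0.135, 0.694, 0.135, -0.694]
contact_force: [-2.9, 0.4, 7.6]
gripper_width: -0.0
```

Run:
```python
from h import *
s=manip.state(); print(s["tool_pos"],s["contact_force"],s["joint_pos"][5]); M=tr(); d=np.r_[-.13397,-.0167,0]
np.set_printoptions(suppress=True)
for i in range(1,9):
    t=np.radians(2.25*i); print(i,(1e3*M.T@(R.from_rotvec([0,0,t]).as_matrix()-np.eye(3))@d).round(1),-t.round(4))
```

```text
[ 0.48315685 -0.04237152  0.10570905] [-2.93629134  0.39911623  7.61087687] 0.9461382716858792
1 [0.  5.1 1.3] -0.0393
2 [ 0.  10.3  2.3] -0.0785
3 [ 0.  15.6  3.2] -0.1178
4 [ 0.  20.8  3.8] -0.1571
5 [ 0.  26.1  4.3] -0.1963
6 [ 0.  31.4  4.5] -0.2356
7 [ 0.  36.7  4.5] -0.2749
8 [ 0.  42.   4.3] -0.3142
```

Request:
{"method": "play_rows", "body": {
  "plan": [
    [0.7,0,0,0,1],
    [0.7,2.5,0.7,-0.02,1],
    [0.7,5.1,1.3,-0.039,1],
    [0.7,10.3,2.3,-0.079,1],
    [0.7,15.6,3.2,-0.118,1],
    [0.7,20.8,3.8,-0.157,1],
    [0.7,23.5,4.1,-0.177,1],
    [0.7,23.5,4.1,-0.177,1]
  ]
}}

```text
time: 7.98
tool_pos: [0.4888, -0.0666, 0.1057]
tool_rot: [0.197, 0.68, 0.195, -0.679]
contact_force: [-3.6, -1.4, 8.8]
gripper_width: 0.001
```

Run:
```python
from h import *
s=manip.state(); print(s["tool_pos"],s["contact_force"])
f=grab("wrist"); save(f,"pics/w5.png",(200,100,440,310),3)
```

```text
[ 0.48879132 -0.0665712   0.10567339] [-3.56717116 -1.38741049  8.81263502]
```

View pics/w5.png

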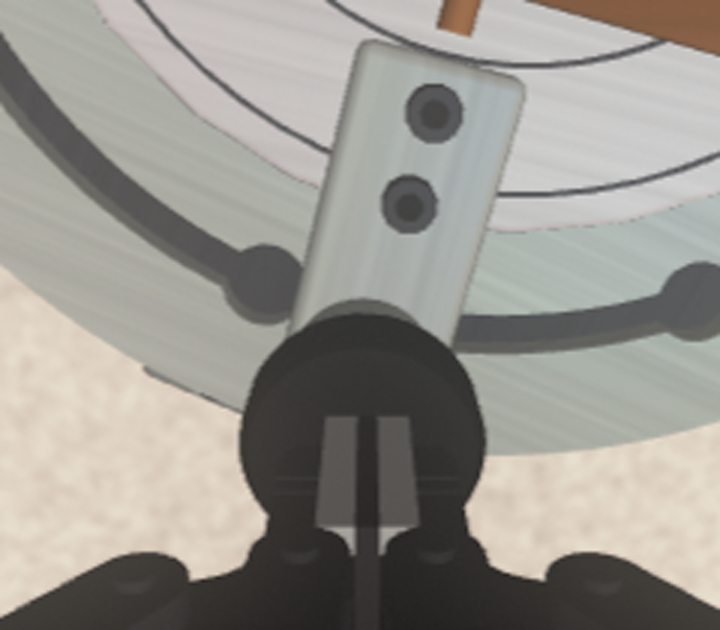

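The table has turned with the knob: the first hole is now free at crop (265,285) and the fingertips are still centred on the knob. I'll continue the arc.

Request:
{"method": "play_rows", "body": {
  "plan": [
    [0.3,2.5,0.7,-0.02,1],
    [0.3,7.7,1.8,-0.059,1],
    [0.3,13.0,2.8,-0.098,1],
    [0.3,18.2,3.5,-0.137,1],
    [0.3,23.5,4.1,-0.177,1],
    [0.3,28.8,4.4,-0.216,1],
    [0.3,34.1,4.5,-0.255,1],
    [0.3,36.7,4.5,-0.275,1]
  ]
}}

```text
time: 9.02
tool_pos: [0.5051, -0.0998, 0.1057]
tool_rot: [0.288, 0.647, 0.286, -0.645]
contact_force: [-1.5, 0.4, 9.1]
gripper_width: -0.0
```

Run:
```python
from h import *
s=manip.state(); p=s["tool_pos"][:2]; print(s["tool_pos"],s["contact_force"])
C=np.array([.6174,-.025]); print(np.hypot(*(p-C)),np.degrees(np.arctan2(*(p-C)[::-1]))%360)
p=np.array([.4832,-.0424]); print(np.hypot(*(p-C)),np.degrees(np.arctan2(*(p-C)[::-1]))%360)
f=grab("wrist"); save(f,"w6.png",(200,100,440,310),3)
a,b=[cv2.cvtColor(cv2.imread(x),6)[:330,300:540].astype(np.float32) for x in("pics/w5.png","w6.png")]
print("image shift at arm (x3 px)",cv2.phaseCorrelate(a,b))
```

```text
[ 0.5050802  -0.09984755  0.1056892 ] [-1.47239315  0.42223456  9.14890233]
0.13497367439973373 213.67865257375155
0.13532331654227212 187.38759828465757
image shift at arm (x3 px) ((0.21917046870177614, 0.005647826203642126), 0.6852825738765576)
```

Request:
{"method": "play_rows", "body": {
  "plan": [
    [0,5.1,1.3,-0.039,1],
    [0,10.3,2.3,-0.079,1],
    [0,15.6,3.2,-0.118,1],
    [0,20.8,3.8,-0.157,1],
    [0,26.1,4.3,-0.196,1],
    [0,31.4,4.5,-0.236,1],
    [0,36.7,4.5,-0.275,1],
    [0,39.4,4.4,-0.295,1]
  ]
}}

```text
time: 10.07
tool_pos: [0.5317, -0.1293, 0.1057]
tool_rot: [0.38, 0.598, 0.378, -0.596]
contact_force: [-0.6, 0.8, 9.9]
gripper_width: -0.002
```

Request:
{"method": "play_rows", "body": {
  "plan": [
    [0,2.2,0.6,-0.017,1],
    [0,4.2,1.1,-0.032,1],
    [0,4.2,1.1,-0.032,1],
    [0,4.2,1.1,-0.032,1]
  ]
}}

```text
time: 10.58
tool_pos: [0.5352, -0.1321, 0.1057]
tool_rot: [0.39, 0.592, 0.387, -0.59]
contact_force: [1.3, 0.3, 7.7]
gripper_width: 0.0
```

Run:
```python
from h import *
s=manip.state(); p=s["tool_pos"][:2]; print(s["tool_pos"],s["contact_force"])
C=np.array([.6174,-.025]); print(np.hypot(*(p-C)),np.degrees(np.arctan2(*(p-C)[::-1]))%360)
f=grab("wrist"); save(f,"pics/w7.png",(200,100,440,310),3)
a,b=[cv2.cvtColor(cv2.imread(x),6)[:330,300:540].astype(np.float32) for x in("pics/w5.png","pics/w7.png")]
print("shift",cv2.phaseCorrelate(a,b))
```

```text
[ 0.53522581 -0.13207385  0.10573712] [1.28071357 0.31354513 7.66328508]
0.134971873193634 232.49543979652267
shift ((0.41252651617514857, -0.029290571818478384), 0.6401485174673575)
```

View pics/w7.png

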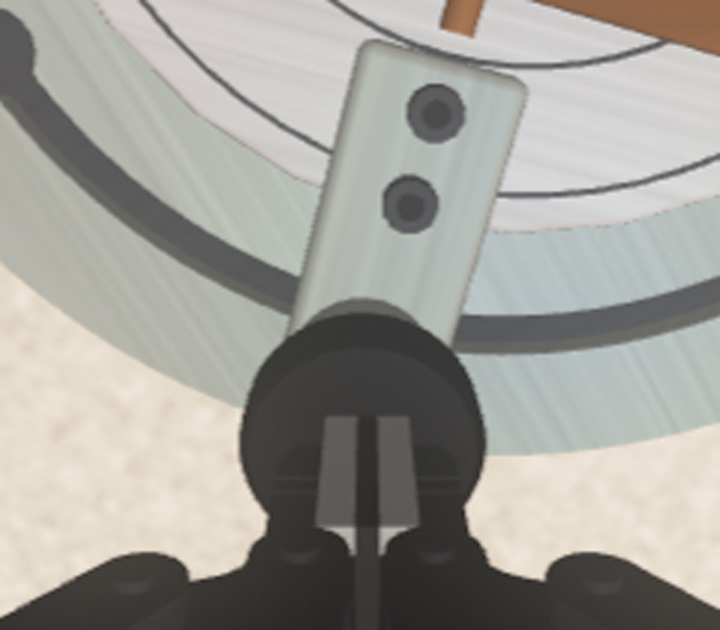

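The tip has turned 45.1° on a radius of 135 mm. The hole now shown at crop (10,55) is the one left behind, the next hole is hidden under the arm, and the knob hasn't slipped. I'll lift straight up slowly.

Request:
{"method": "play_rows", "body": {
  "plan": [
    [-2,0,0,0,1],
    [-4,0,0,0,1],
    [-6,0,0,0,1],
    [-8,0,0,0,1],
    [-10,0,0,0,1],
    [-12,0,0,0,1],
    [-16,0,0,0,1],
    [-20,0,0,0,1]
  ]
}}

```text
time: 11.62
tool_pos: [0.5331, -0.1315, 0.1241]
tool_rot: [-0.388, -0.591, -0.388, 0.591]
contact_force: [-0.1, -0.4, -0.0]
gripper_width: -0.003
```

Request:
{"method": "play_rows", "body": {
  "plan": [
    [-10,0,0,0,1],
    [-25,0,0,0,1],
    [-40,0,0,0,1],
    [-55,0,0,0,1],
    [-65,0,0,0,1],
    [-70,0,0,0,1],
    [-70,0,0,0,1]
  ]
}}

```text
time: 12.5
tool_pos: [0.5333, -0.1315, 0.1941]
tool_rot: [0.388, 0.591, 0.388, -0.591]
contact_force: [-0.6, 1.0, -0.2]
gripper_width: 0.001
```

Run:
```python
from h import *
s=manip.state(); print(s["tool_pos"],s["contact_force"]); M=tr()
f=grab("wrist"); save(f,"pics/w8.png",(100,50,500,330),2)
v,u=np.mgrid[0:400,0:640];Q=depth(f,np.c_[u.ravel(),v.ravel()])
K=np.array([.6174-.0829,-.025-.1065])
k=Q[(abs(Q[:,2]-.142)<.014)&(np.hypot(*(Q[:,:2]-K).T)<.035)]
print(len(k),np.percentile(k[:,2],[20,50,80]))
t=k[k[:,2]>np.percentile(k[:,2],50)-.003][:,:2]; print(cv2.minEnclosingCircle(t.astype(np.float32)),K)
print("tool dirs for -xy away:",M.T@np.array([-.614,-.789,0]))
```

```text
[ 0.53330389 -0.13149147  0.19413727] [-0.56432405  0.96447708 -0.17506748]
2365 [0.13606767 0.13679789 0.13742891]
((0.5345935821533203, -0.1268041431903839), 0.02120881713926792) [ 0.5345 -0.1315]
tool dirs for -xy away: [-3.31092833e-05 -2.50565979e-01  9.67850034e-01]
```

View pics/w8.png

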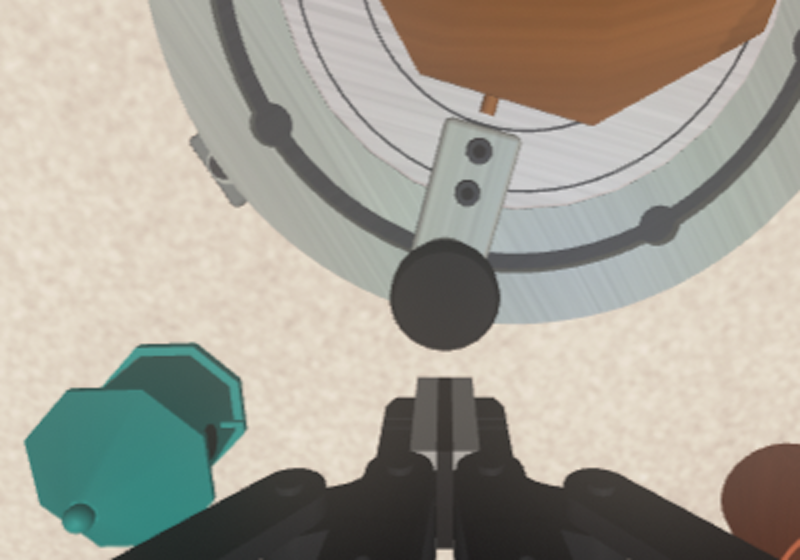

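Run:
```python
from h import *
import pickle
C=np.array([.6174,-.025])
def rep(n,f):
    v,u=np.mgrid[0:400,0:640];Q=depth(f,np.c_[u.ravel(),v.ravel()])
    r=np.hypot(*(Q[:,:2]-C).T); a=np.degrees(np.arctan2(Q[:,1]-C[1],Q[:,0]-C[0]))%360
    for nm,z,m in(("plate",.06,(r<.163)&(r>.145)&(abs(a-232)<25)),("arm",.092,(r>.09)&(r<.11)&(abs(a-232)<6)),("knob",.139,(abs(r-.135)<.012)&(abs(a-232)<5)),("bench",0,(r>.21)&(r<.3)&(abs(a-232)<20))):
        w=Q[m&(abs(Q[:,2]-z)<.014)]; print(n,nm,len(w),np.round(np.median(w[:,2]) if len(w) else 0,4))
rep("wrist",grab("wrist")); rep("top",grab("top"))
```

```text
wrist plate 1370 0.0591
wrist arm 560 0.0915
wrist knob 932 0.137
wrist bench 5671 -0.001
top plate 0 0
top arm 0 0
top knob 0 0
top bench 29 -0.0004
```

Run:
```python
from h import *
f=grab("wrist")
save(f,"pics/w9.png",(200,60,460,240),3)
px=lambda L:[[100+a/2-.25,50+b/2-.25] for a,b in L]
h=onz(f,px([(271,124),(659,224)]),.059)[:,:2]; m=h.mean(0); e=h[1]-h[0]; print("chord",np.hypot(*e),"want .1909")
n=np.array([-e[1],e[0]])/np.hypot(*e); c=m+n*.0955
if np.hypot(*(c-C))>.05: c=m-n*.0955
ang=lambda p:np.degrees(np.arctan2(p[1]-c[1],p[0]-c[0]))%360
print("c",c,"holes",[ang(x) for x in h],"mid",ang(m))
k=onz(f,px([(444.5,294.5)]),.137)[0,:2]; print("knob",ang(k),np.hypot(*(k-c)))
s=onz(f,px([(480,151),(467,192)]),.0915)[:,:2]; print("screws",[ang(x) for x in s],np.hypot(*(s-c).T))
print(manip.state()["time"])
```

```text
chord 0.19017881084166793 want .1909
c [ 0.61871492 -0.02058004] holes [np.float64(187.41260373966148), np.float64(277.165734822366)] mid 232.28916928101376
knob 231.19291910469414 0.13271194261293012
screws [np.float64(232.10782608438234), np.float64(231.6261820945294)] [0.08164675 0.09951454]
12.7
```

View pics/w9.png

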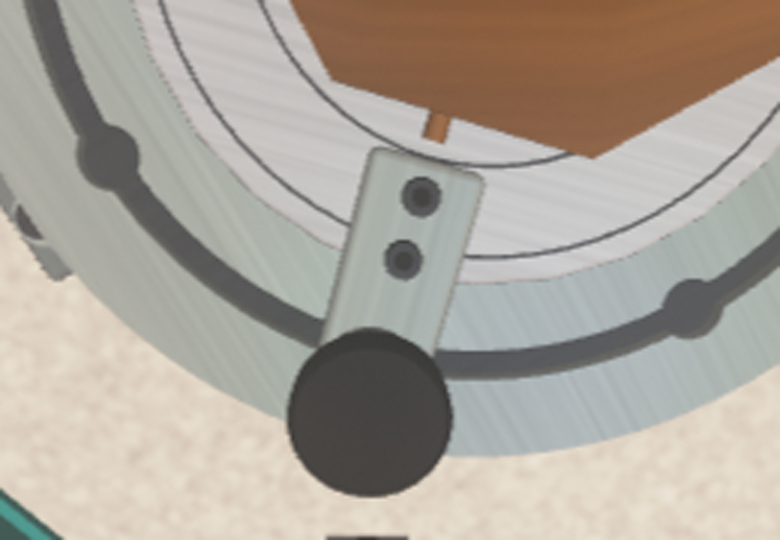

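The knob reads only about z 0.137 while the plate, arm and bench read true. So the plunger is partly in, with the taper probably wedged. I'll wait a second and measure again.

Request:
{"method": "play_rows", "body": {
  "plan": [
    [0,0,0,0,1],
    [0,0,0,0,1],
    [0,0,0,0,1],
    [0,0,0,0,1],
    [0,0,0,0,1],
    [0,0,0,0,1],
    [0,0,0,0,1],
    [0,0,0,0,1]
  ]
}}

```text
time: 13.7
tool_pos: [0.5333, -0.1315, 0.194]
tool_rot: [0.388, 0.591, 0.388, -0.591]
contact_force: [0.2, -0.5, -0.2]
gripper_width: 0.003
```

```bash
cat >> h.py <<'E'
def check():
    C=np.array([.6174,-.025]); f=grab("wrist")
    v,u=np.mgrid[0:400,0:640];Q=depth(f,np.c_[u.ravel(),v.ravel()])
    r=np.hypot(*(Q[:,:2]-C).T); a=np.degrees(np.arctan2(Q[:,1]-C[1],Q[:,0]-C[0]))%360
    for nm,z,m in(("plate",.06,(r<.163)&(r>.145)&(abs(a-232)<25)),("arm",.092,(r>.09)&(r<.11)&(abs(a-232)<6)),("knob",.139,(abs(r-.132)<.014)&(abs(a-232)<6))):
        w=Q[m&(abs(Q[:,2]-z)<.014)]; print(nm,len(w),np.round(np.median(w[:,2]) if len(w) else 0,4))
    # arm direction: centroid of arm-height points between r .085 and .11, by radial bins
    w=(abs(Q[:,2]-.0915)<.004)&(abs(a-232)<14)
    for lo in(.085,.09,.095,.1): 
        b=w&(r>lo)&(r<lo+.005); print(lo,((np.percentile(a[b],2)+np.percentile(a[b],98))/2).round(2),end=" ")
    s=manip.state(); print("\n",s["time"],s["tool_pos"],s["contact_force"]); return f
E
python3 -c "
from h import *
check()"
```

```text
plate 1379 0.0591
arm 560 0.0914
knob 1288 0.137
0.085 230.5 0.09 230.62 0.095 230.61 0.1 230.66 
 13.75 [ 0.53326689 -0.13149531  0.19403569] [ 0.16966773 -0.44782169 -0.07868291]
```

Most cues agree the table is about 0.7–0.8° short: the arm sprang back about 2 mm as it unloaded. I'll press again, turn about 2 mm further and lift.

Request:
{"method": "play_rows", "body": {
  "plan": [
    [20,0,0,0,1],
    [45,0,0,0,1],
    [65,0,0,0,1],
    [76,0,0,0,1],
    [81,0,0,0,1],
    [84,0,0,0,1],
    [87,0,0,0,1],
    [89,0,0,0,1]
  ]
}}

```text
time: 14.75
tool_pos: [0.5343, -0.1322, 0.1066]
tool_rot: [0.389, 0.591, 0.387, -0.591]
contact_force: [-2.3, -1.4, 5.5]
gripper_width: 0.001
```

Request:
{"method": "play_rows", "body": {
  "plan": [
    [0,0,0,0,1],
    [0,0.7,0.2,-0.005,1],
    [0,1.4,0.4,-0.01,1],
    [0,2.0,0.5,-0.015,1],
    [0,2.0,0.5,-0.015,1],
    [0,2.0,0.5,-0.015,1]
  ]
}}

```text
time: 15.5
tool_pos: [0.5359, -0.1335, 0.1067]
tool_rot: [0.394, 0.588, 0.392, -0.588]
contact_force: [-1.6, -1.7, 4.9]
gripper_width: 0.001
```

Request:
{"method": "play_rows", "body": {
  "plan": [
    [-2,0,0,0,1],
    [-4,0,0,0,1],
    [-6,0,0,0,1],
    [-8,0,0,0,1],
    [-10,0,0,0,1],
    [-14,0,0,0,1],
    [-25,0,0,0,1],
    [-40,0,0,0,1]
  ]
}}

```text
time: 16.5
tool_pos: [0.5344, -0.1323, 0.1451]
tool_rot: [-0.392, -0.588, -0.393, 0.588]
contact_force: [0.6, -0.9, 0.3]
gripper_width: -0.001
```

Request:
{"method": "play_rows", "body": {
  "plan": [
    [-20,0,0,0,1],
    [-40,0,0,0,1],
    [-49,0,0,0,1],
    [-49,0,0,0,1]
  ]
}}

```text
time: 17.0
tool_pos: [0.5355, -0.133, 0.1953]
tool_rot: [0.393, 0.588, 0.392, -0.588]
contact_force: [0.5, -0.2, 0.2]
gripper_width: -0.002
```

```bash
python3 -c "
from h import *
check()"
```

```text
plate 1355 0.0591
arm 554 0.0914
knob 1326 0.1411
0.085 231.34 0.09 231.46 0.095 231.47 0.1 231.39 
 17.05 [ 0.53490631 -0.13273473  0.19414844] [-0.12332852  0.23898453 -0.4807341 ]
```

The knob now reads 0.141, fully up, and the table moved on 0.8°. I'll retract and take a final look.

Request:
{"method": "play_rows", "body": {
  "plan": [
    [-15,0,10,0,1],
    [-35,0,25,0,1],
    [-60,0,45,0,1],
    [-80,0,60,0,1],
    [-80,0,60,0,1],
    [-80,0,60,0,1]
  ]
}}

```text
time: 17.8
tool_pos: [0.5117, -0.188, 0.2733]
tool_rot: [-0.392, -0.588, -0.393, 0.588]
contact_force: [-0.5, -0.3, 0.3]
gripper_width: 0.001
```

Run:
```python
from h import *
import pickle
f=grab("scene"); save(f,"pics/end.png",(180,130,500,310),2.5)
g=pickle.load(open("scene0.pkl","rb"))
d=np.abs(f["img"].astype(int)-g["img"].astype(int)).sum(2)
for n,(x0,y0,x1,y1) in dict(tin=(438,250,476,300),brush=(440,236,472,260),pot=(185,200,220,238),carton=(230,172,262,202)).items(): print(n,(d[y0:y1,x0:x1]>60).sum())
print(manip.state()["time"],manip.state()["contact_force"])
```

```text
tin 0
brush 0
pot 0
carton 0
17.85 [-0.12327746 -0.97398194 -1.0081958 ]
```

View pics/end.png

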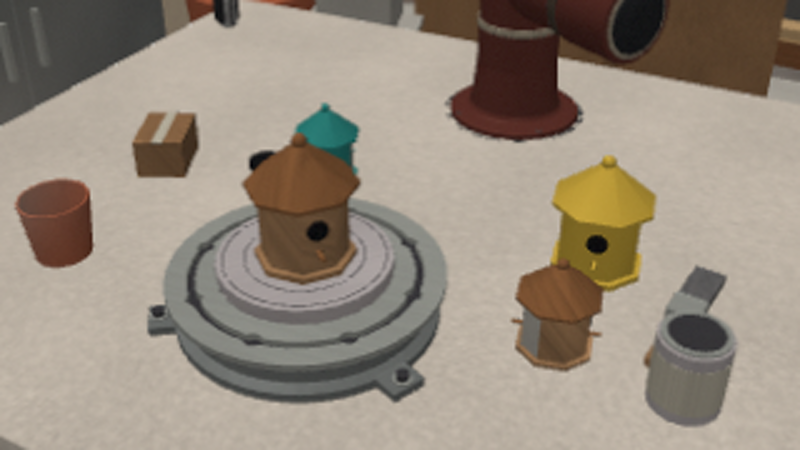

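The birdhouse stands upright in the middle of the table and has turned with it (entrance hole now at (318,231)). The other objects haven't moved and the hand is clear.

```bash
python3 -c "
from plant import manip
print(manip.job_done())"
```

```text
the job is handed in; nothing more can be done
None
```

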